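Find and seat the rocking busbar cover

TASK

One of the four orange busbar covers in the row on the open battery pack was never pushed home on its post. Press down on the ends of the covers with a fingertip to find the one that rocks, then press that one down firmly in the middle until it sits fully home and level. Only press: do not lift any cover, and leave the screwdriver, the socket and the little steel bowl where they are on the modules.

Things in the scene. Friction and masses are not known exactly. Their poses are not given: they have to be found in the camera images.
- pack: fixed open battery pack, 720 mm along y, 500 mm along x: aluminium tray, five modules. Origin on the bench (z = 0) midway along the row of four covers, which stand at pack x = 0, y = -195, -65, 65, 195 mm, in any order, their axes along the pack's. x points away from the robot over the flat module tops, which are 110 mm above the bench and begin 37 mm beyond the row; y along the row
- near_rail (a point): top of the tray's near rail at its middle, 92 mm on the robot's side of the row; the rail is 30 mm thick and runs along y, its top 100 mm above the bench
- end_terminal (a point): top of one of two fixed orange end terminals (36 x 34 mm), which are not covers; they stand in line with the row at pack y = -298 and 298 mm, tops about 104 mm above the bench
- cover_a: one of four identical orange push-on busbar covers: a cap 84 mm long (its y, along the row), 36 mm wide (its x), with a flat top 14 mm above the origin and in the middle of it a round boss of 26 mm diameter, 4 mm higher. Origin at the centre of the underside; z up. See also cover_b, cover_c and cover_d
- cover_c: a cover like cover_a. Covers that are home have their undersides 94 to 100 mm above the bench (the places differ), bear on their black blocks at both ends and give at most about 1 mm. The loose one, any of the four places, is perched nearly level on its post 4 mm too high, so height alone does not tell it for sure
- cover_b: a cover like cover_a. When loose, a cover pivots at its middle: an end pressed with about 1 N goes down 4 to 5 mm till it meets the block (6 degrees of tilt about the cover's x), the other end rises, and it stays as left
- cover_d: a cover like cover_a. A loose cover pushed in the middle with more than 10 N (15 N is ample) slides down its post by 4 mm onto its block and stays there: then it is home, level, and rocks no more. The middle does not move under less than 10 N
- driver: screwdriver with red handle, 200 mm long, lying on the modules beyond the row; to be left alone
- socket: steel socket, 28 mm diameter, 52 mm high, standing on a module beyond the row; to be left alone
- cup: small steel bowl, 60 mm diameter, 35 mm high, standing on the modules beyond the row; to be left alone

How it is judged (in metres and radians):
On the way, in this order (a step that is already met when the one before it is completed fails the run):
1. a cover has been rocked: it tilts by more than 3 degrees under the finger (angle between any of cover_a, cover_b, cover_c, cover_d's own z axis and vertical above 0.052 rad), for 0.05 s.
2. that cover has gone down on its post by more than 3 mm, and all four are level (distance of any of cover_a, cover_b, cover_c, cover_d from where it was at the start of the episode above 0.003 m and angle between each of cover_a, cover_b, cover_c, cover_d's own z axis and vertical below 0.025 rad and height (world z) of each of cover_a, cover_b, cover_c, cover_d below 0.101 m), for 0.2 s.
At the end, for the whole second after the job is handed in: the loose cover has gone down on its post by more than 3 mm of its 4 mm from where it started, all four covers are level within 1.4 degrees, at rest, and none stands higher than 101 mm (underside, above the bench) (all of step 2 and linear speed of each of cover_a, cover_b, cover_c, cover_d below 0.005 m/s); the robot touches nothing.
It fails at once if a cover is lifted off its post (its underside rises above 108 mm over the bench) (height (world z) of any of cover_a, cover_b, cover_c, cover_d above 0.108 m).
It fails at once if the screwdriver, the socket or the bowl is moved by more than 20 mm or lifted (distance of any of driver, socket, cup from where it was at the start of the episode above 0.02 m).
It also fails if it takes over 45 s, if anything falls off the work surface, if the arm or the gripper's body presses on something with over 40 N, if the wrist force passes 120 N, or if a joint passes its speed limit or range.

ROBOT

A 6-joint arm with a two-finger parallel gripper is mounted at the origin on the work surface. World frame = base frame: x ahead of the robot, y to its left, z up, the work surface at z = 0. Lengths are in mm, angles in rad, forces in N, time in s.
With the tool pointing down it reaches from about 375 to 750 mm from the base axis. Payload 9 kg.
Tool frame: the origin (TCP) lies at the very end of the fingers, on their centre line; the grasp point (between the pads) lies 19 mm behind it (r.grasp_offset is the z of the grasp point in the tool frame, in mm); z points along the fingers, y is the line along which they close (so a half turn about z gives the same grasp; the last joint's range is limited). The gripper opens to 85 mm and grips with 20 to 120 N. Pads are 22 mm wide; open, the fingers measure 114 mm over their backs; the gripper's body (76 mm by 85 mm) begins 54 mm behind the grasp point. The pads swing forward as they close: fully open they stand 13 mm farther back than shut.
Start: joints at [-1.529, 0.104, 0.097, 1.564, 0, 1.353], TCP at [154.141, -579.894, 231.331] pointing down, gripper open.
Joint ranges: [-2.99, 2.99], [-0.84, 1.86], [-1.1, 1.16], [-1.84, 2.11], [-1.51, 1.56], [-3.14, 3.14]. Speed limits (rad/s): [2.22, 2.22, 2.57, 3.14, 3.14, 3.14].

INTERFACE

Orientations are given as a unit quaternion [x, y, z, w].
In Python, from station import r gives the robot as it stands. The module is installed in compiled form; this text tells all that it offers.
- The arm moves only by the shell command python3 -m inch 'ROWS'. ROWS is JSON, a list of rows, each an object of numbers: "grip": the opening, from 0 (shut) to 1 (fully open); "x", "y", "z": the shift along the tool's x, y, z in m; "roll": the turn about the tool's z in rad. A call has 1 to 12 rows; each row is the pose to reach, as a shift and turn from the pose commanded when the call began, along the tool's axes at that moment; what a row does not reach only later rows make up. A row lasts 1/8 s, in which the tool goes at most 62.5 mm and 10.7 degrees, less where a joint would pass 70% of its speed; a pose out of reach is approached as far as the arm can. A call with a gripper value outside its range is refused whole. The fingers move at their own pace and stop on an object; the grip force is fixed at half the most. Time passes only in rows, so rows that repeat a pose let the fingers close. It gives the time, the measured TCP pose, the force, the opening and the grip force at its end, in the units of the state.
- r.observe(): the state, without advancing time (a new reading comes with each control period).
- r.grab_frame(name): name is "side" or "top" or "wrist"; returns a dict with "frame" (420x560x3 uint8, blue, green, red), "depth" (420x560 float32, mm along the optical axis (not along the pixel's ray), 0 where there is no reading), "vertical_fov" (degrees; the focal length in pixels is half the picture's height over the tangent of half this angle, whatever the lens; pixels are square), "cx", "cy" (the principal point, pixels), "k1" (the pictures are not rectified: a ray, as slopes to the right and down, at radius r is drawn at 1 + k1 r^2 times it, then the intrinsics apply), "T" (4x4, takes a point from camera to world coordinates). Camera axes: x right, y up, looking along -z (the intrinsics and any distortion apply to the point x, -y, -z); pixel columns grow to the right and rows downward; lengths in mm; the calibration is good to about 2 mm. A picture is of the moment at which its call begins.
- r.job_done(): hands the job in; it is judged then, once.
Trained networks look in a picture, given as the dict that the camera call returned (one of the last four; its "shot" number tells which), for a name from the list of things; names that differ only in an ending like _2 or _b are one class to them, and where a whole thing is asked for, a point or a joint stands for the part that bears it (a point fixed in the world has none). Each returns a list of dicts, best first, with "conf" (0 to 1); they miss things now and then, are a little off and sometimes report something else, mostly with a low value. They report only what shows in the picture. A call takes as long as a camera call.
- r.masks_of(label, picture): "mask" (420x560 bool, what is visible of it) and "box" ([left, top, width, height] in pixels, round what is visible of it).
The state is a dict: "t": time; "joint_positions": joint angles; "dq": joint speeds; "tau": joint torques, N m; "tool_pos": TCP position; "tool_rot": TCP orientation; "contact_force": force on the tool from outside, world axes, zero at the start; "torque": the same for the moment, N m; "gripper_width": opening from 0.0 (shut) to 1.0 (fully open); "gripper_force": force on a finger pad.
Only numpy, scipy, OpenCV 4.12 (cv2) and the standard library are available. Lean on these libraries where they do the work, as an engineer would, in place of code of your own. Each camera call takes 0.05 s, during which the arm holds its last target. There are 200 camera calls.

## Working session

There is one attempt and no reset: what is moved stays moved. The work goes in short steps, Python scripts to look and compute and a shell command to move; the robot and the scene stay as the last step left them, time stands still between calls to the robot, and variables do not carry over. Pictures are saved under pics/ and viewed, at most 10 in all, crops included, and the job is handed in when it is done.

```bash
mkdir -p pics; cat > h.py <<'E'
import numpy as np, cv2
from station import r
def world(p, uv, d=None):
    h,w=p["depth"].shape; f=h/2/np.tan(np.radians(p["vertical_fov"])/2)
    uv=np.asarray(uv,float).reshape(-1,2)
    if d is None: d=p["depth"][uv[:,1].astype(int),uv[:,0].astype(int)]
    K=np.array([[f,0,p["cx"]],[0,f,p["cy"]],[0,0,1]])
    s=cv2.undistortPoints(uv.reshape(-1,1,2),K,np.array([p["k1"],0,0,0,0.])).reshape(-1,2)
    c=np.c_[s[:,0]*d,-s[:,1]*d,-d,np.ones(len(d))]
    return (c@np.asarray(p["T"]).T)[:,:3]
E
cat > a.py <<'E'
from h import *
for n in("top","side"):
    p=r.grab_frame(n); cv2.imwrite(f"pics/{n}1.png",p["frame"])
    for l in("cover_a","driver","socket","cup"):
        for m in r.masks_of(l,p):
            v,u=np.nonzero(m["mask"]&(p["depth"]>0))
            if len(u)<5: continue
            W=world(p,np.c_[u,v]); 
            print(n,l,round(m["conf"],2),m["box"],len(u),W.mean(0).round(),np.median(W[:,2]).round(1),np.percentile(W,[2,98],axis=0).round().tolist())
print(r.observe())
E
python3 a.py
```

```text
top cover_a 0.94 [186.6, 240.2, 39.3, 18.4] 629 [519. 224. 111.] 112.4 [[500.0, 184.0, 93.0], [539.0, 264.0, 120.0]]
top cover_a 0.93 [245.7, 232.7, 37.6, 18.9] 572 [526.  94. 112.] 112.5 [[509.0, 54.0, 100.0], [544.0, 134.0, 119.0]]
top cover_a 0.81 [302.5, 230.8, 36.6, 17.1] 556 [531. -36. 111.] 111.2 [[514.0, -76.0, 100.0], [550.0, 5.0, 118.0]]
top driver 0.71 [197.3, 124.5, 18.7, 85.4] 590 [670. 212. 130.] 131.6 [[604.0, 194.0, 119.0], [789.0, 227.0, 138.0]]
top cup 0.66 [375.0, 153.0, 25.1, 25.9] 564 [ 693. -190.  127.] 125.6 [[665.0, -214.0, 109.0], [718.0, -160.0, 147.0]]
side cover_a 0.96 [229.9, 223.6, 22.5, 30.6] 476 [534. -45. 109.] 110.1 [[517.0, -79.0, 99.0], [552.0, 2.0, 116.0]]
side cover_a 0.57 [235.2, 264.6, 27.8, 32.6] 669 [ 541. -173.  107.] 107.3 [[523.0, -208.0, 94.0], [560.0, -127.0, 113.0]]
side cover_a 0.49 [221.1, 169.4, 12.7, 22.0] 267 [522. 211. 111.] 111.4 [[506.0, 180.0, 100.0], [539.0, 259.0, 117.0]]
side driver 0.93 [259.3, 164.2, 75.2, 13.5] 492 [670. 206. 125.] 125.1 [[605.0, 192.0, 108.0], [783.0, 236.0, 135.0]]
side socket 0.8 [288.4, 187.8, 14.9, 2
[... 326 characters left out ...]
 0.5, 'joint_positions': array([-1.52866538e+00,  1.04132238e-01,  9.72348599e-02,  1.56389856e+00,
        1.51433158e-05,  1.35310921e+00]), 'dq': array([-0.00045422,  0.0006657 ,  0.00165168,  0.00089574,  0.00119459,
       -0.00172419]), 'tau': array([-1.37068062e-03, -5.56277955e+01,  5.03382432e+01,  1.72096996e-03,
       -3.17087997e-04,  3.10879919e-06]), 'tool_pos': array([ 154.16426607, -579.86117899,  231.2759188 ]), 'tool_rot': array([9.91573683e-01, 1.29543937e-01, 7.52539937e-06, 8.58166398e-07]), 'contact_force': array([-0.89126268,  0.57636155, -0.26031588]), 'torque': array([ 0.03593423,  0.01163301, -0.01985007]), 'gripper_force': 0.0, 'gripper_width': 1.0023814950226504}
```

View pics/top1.png

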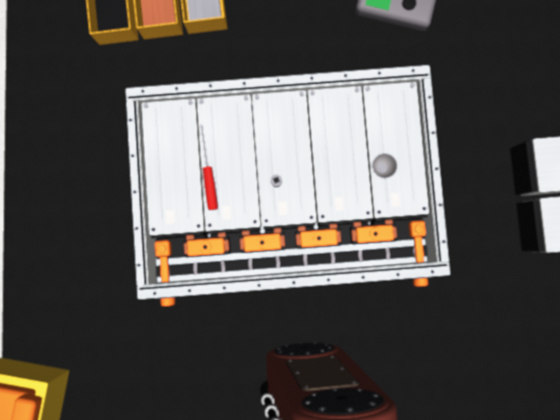

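```bash
cat > fit.py <<'E'
from h import *
import sys
p=r.grab_frame(sys.argv[1] if len(sys.argv)>1 else "top")
v,u=np.mgrid[0:420,0:560].reshape(2,-1); d=p["depth"][v,u]; k=d>0; u,v,d=u[k],v[k],d[k]
W=world(p,np.c_[u,v],d); bgr=p["frame"][v,u].astype(int)
hsv=cv2.cvtColor(p["frame"],cv2.COLOR_BGR2HSV)[v,u]
o=(hsv[:,0]>4)&(hsv[:,0]<22)&(hsv[:,1]>130)&(hsv[:,2]>90)&(W[:,2]>85)&(W[:,2]<130)&(W[:,0]>440)&(W[:,0]<600)
for y0 in(354-30,224,94,-36,-166,-268):
    k=o&(abs(W[:,1]-y0)<62); X=W[k]
    if len(X)<50: print(y0,"none",len(X)); continue
    lo,hi=np.percentile(X,[1,99],axis=0); c=(lo+hi)/2
    q=[]
    for s in(-1,1):
        e=(abs((X[:,1]-c[1])*s-28)<12)&(abs(X[:,0]-c[0])<14); q.append((np.median(X[e,2]).round(1),int(e.sum())))
    print(y0,len(X),"c",c.round(1),"size",(hi-lo).round(1),"z at -y,+y end",q)
E
python3 fit.py
```

```text
324 490 c [493.6 302.8  98.8] size [102.6  80.5  25.8] z at -y,+y end [(np.float64(96.1), 9), (np.float64(91.9), 86)]
224 775 c [524.7 223.9 104.7] size [47.3 99.8 29.7] z at -y,+y end [(np.float64(112.6), 135), (np.float64(112.5), 123)]
94 781 c [531.6  94.1 107.1] size [48.8 99.3 25.3] z at -y,+y end [(np.float64(112.2), 119), (np.float64(111.7), 131)]
-36 770 c [538.4 -34.4 105.5] size [ 47.4 101.2  25.6] z at -y,+y end [(np.float64(111.0), 120), (np.float64(110.4), 133)]
-166 778 c [ 545.6 -163.8  102.8] size [49.  99.7 26.3] z at -y,+y end [(np.float64(108.1), 123), (np.float64(107.4), 131)]
-268 462 c [ 519.8 -244.8   96.4] size [92.9 76.5 22.2] z at -y,+y end [(np.float64(89.7), 86), (np.float64(96.8), 10)]
```

The picture shows the four covers at pixels (206,246), (262,242), (319,238) and (375,233), with the end terminals at (162,248) and (418,229). The cover at y=-166 stands low (underside about 94 mm), so it's home. I'll test the other three, starting with the one at y=-36.

```bash
python3 -m inch '[{"grip":0,"x":0.498,"y":-0.395,"z":0.03,"roll":0.21},{"grip":0,"x":0.498,"y":-0.395,"z":0.03,"roll":0.21},{"grip":0,"x":0.498,"y":-0.395,"z":0.03,"roll":0.21},{"grip":0,"x":0.498,"y":-0.395,"z":0.03,"roll":0.21},{"grip":0,"x":0.498,"y":-0.395,"z":0.03,"roll":0.21},{"grip":0,"x":0.498,"y":-0.395,"z":0.03,"roll":0.21},{"grip":0,"x":0.498,"y":-0.395,"z":0.03,"roll":0.21},{"grip":0,"x":0.498,"y":-0.395,"z":0.03,"roll":0.21},{"grip":0,"x":0.498,"y":-0.395,"z":0.03,"roll":0.21},{"grip":0,"x":0.498,"y":-0.395,"z":0.03,"roll":0.21},{"grip":0,"x":0.498,"y":-0.395,"z":0.03,"roll":0.21},{"grip":0,"x":0.498,"y":-0.395,"z":0.03,"roll":0.21}]'
cat > w.py <<'E'
from h import *
o=r.observe(); print(o["t"],o["tool_pos"].round(1),o["tool_rot"].round(4),o["contact_force"].round(2),o["gripper_width"])
p=r.grab_frame("wrist")
for m in r.masks_of("cover_a",p):
    v,u=np.nonzero(m["mask"]&(p["depth"]>0)); W=world(p,np.c_[u,v]); lo,hi=np.percentile(W,[2,98],axis=0)
    print(round(m["conf"],2),len(u),"c",((lo+hi)/2).round(1),(hi-lo).round(1),"zmed",np.median(W[:,2]).round(1))
E
python3 w.py
```

```text
t: 2.05
tool_pos: [534.0, -69.8, 201.1]
tool_rot: [1.0, 0.026, -0.0, 0.0]
contact_force: [-0.1, -1.8, 0.0]
gripper_width: -0.002
gripper_force: 0.0
2.05 [534.  -69.8 201.1] [ 9.997e-01  2.570e-02 -3.000e-04  1.000e-04] [-0.07 -1.77  0.01] -0.0016774329937385443
0.91 6271 c [535.4 -33.7 111.3] [34.6 79.7 11.7] zmed 112.3
0.78 5393 c [528.2  91.5 111.9] [34.7 74.4 13.2] zmed 113.6
0.59 6045 c [ 541.9 -160.6  107.9] [34.6 80.8 12.6] zmed 109.3
```

```bash
python3 -m inch '[{"x":0.001,"z":0.06},{"x":0.001,"z":0.08},{"x":0.001,"z":0.086},{"x":0.001,"z":0.088},{"x":0.001,"z":0.089},{"x":0.001,"z":0.09},{"x":0.001,"z":0.09}]'
```

```text
schema error: expected keys grip, x, y, z, roll
```

```bash
python3 -m inch '[{"z":0.001},{"z":0.002},{"z":0.002}]'
```

```text
schema error: expected keys grip, x, y, z, roll
```

```bash
python3 -m inch '[{"grip":0,"x":0,"y":0,"z":0.06,"roll":0},{"grip":0,"x":0,"y":0,"z":0.08,"roll":0},{"grip":0,"x":0,"y":0,"z":0.087,"roll":0},{"grip":0,"x":0,"y":0,"z":0.089,"roll":0},{"grip":0,"x":0,"y":0,"z":0.09,"roll":0},{"grip":0,"x":0,"y":0,"z":0.09,"roll":0}]'
```

```text
t: 2.9
tool_pos: [534.6, -70.5, 112.3]
tool_rot: [1.0, 0.025, 0.001, 0.0]
contact_force: [0.2, 1.0, -0.6]
gripper_width: 0.001
gripper_force: 0.0
```

```bash
python3 -m inch '[{"grip":0,"x":0,"y":0,"z":0.001,"roll":0},{"grip":0,"x":0,"y":0,"z":0.002,"roll":0},{"grip":0,"x":0,"y":0,"z":0.002,"roll":0}]'
```

```text
t: 3.28
tool_pos: [534.6, -70.6, 110.7]
tool_rot: [1.0, 0.025, 0.001, 0.001]
contact_force: [-1.8, -0.3, 8.9]
gripper_width: 0.0
gripper_force: 4.4
```

```bash
python3 -m inch '[{"grip":0,"x":0,"y":0,"z":0.001,"roll":0},{"grip":0,"x":0,"y":0,"z":0.001,"roll":0}]'
```

```text
t: 3.52
tool_pos: [534.7, -70.7, 110.5]
tool_rot: [1.0, 0.025, 0.001, 0.001]
contact_force: [-4.6, -0.2, 13.7]
gripper_width: -0.003
gripper_force: 7.1
```

The cover at y=-36 is firm. Next is the one at y=94.

```bash
python3 -m inch '[{"grip":0,"x":0,"y":0,"z":-0.025,"roll":0},{"grip":0,"x":0.002,"y":-0.06,"z":-0.025,"roll":0},{"grip":0,"x":0.002,"y":-0.128,"z":-0.025,"roll":0},{"grip":0,"x":0.002,"y":-0.128,"z":-0.02,"roll":0},{"grip":0,"x":0.002,"y":-0.128,"z":-0.008,"roll":0},{"grip":0,"x":0.002,"y":-0.128,"z":-0.005,"roll":0},{"grip":0,"x":0.002,"y":-0.128,"z":-0.003,"roll":0},{"grip":0,"x":0.002,"y":-0.128,"z":-0.002,"roll":0},{"grip":0,"x":0.002,"y":-0.128,"z":-0.001,"roll":0},{"grip":0,"x":0.002,"y":-0.128,"z":-0.001,"roll":0}]'
```

```text
t: 4.78
tool_pos: [529.6, 56.7, 111.3]
tool_rot: [1.0, 0.024, 0.0, -0.0]
contact_force: [-10.4, 2.3, 20.1]
gripper_width: 0.002
gripper_force: 10.0
```

```bash
python3 -m inch '[{"grip":0,"x":0,"y":0,"z":-0.025,"roll":0},{"grip":0,"x":0,"y":-0.06,"z":-0.025,"roll":0},{"grip":0,"x":0,"y":-0.131,"z":-0.025,"roll":0},{"grip":0,"x":0,"y":-0.131,"z":-0.02,"roll":0},{"grip":0,"x":0,"y":-0.131,"z":-0.008,"roll":0},{"grip":0,"x":0,"y":-0.131,"z":-0.005,"roll":0},{"grip":0,"x":0,"y":-0.131,"z":-0.004,"roll":0},{"grip":0,"x":0,"y":-0.131,"z":-0.003,"roll":0},{"grip":0,"x":0,"y":-0.131,"z":-0.003,"roll":0}]'
```

```text
t: 5.9
tool_pos: [524.4, 172.1, 112.5]
tool_rot: [0.999, 0.037, -0.0, -0.006]
contact_force: [-0.7, 0.5, 1.3]
gripper_width: 0.0
gripper_force: 0.0
```

```bash
python3 -c "
from h import *
o=r.observe();print(o['joint_positions'].round(3),o['dq'].round(3),o['tool_pos'],o['contact_force'])"; python3 -m inch '[{"grip":0,"x":0,"y":0,"z":-0.01,"roll":0},{"grip":0,"x":0,"y":0,"z":-0.01,"roll":0}]'; python3 w.py; python3 -c "
from h import *
print(r.observe()['joint_positions'].round(3))
p=r.grab_frame('side');cv2.imwrite('pics/s2.png',cv2.resize(p['frame'][140:320,150:390],None,fx=3,fy=3))"
```

```text
[ 0.073 -0.033 -0.259  1.345  0.013  3.141] [ 0.006 -0.001  0.001  0.001  0.    -0.   ] [524.43582876 172.12099181 112.45701024] [-0.70450604  0.50379388  1.32010363]
t: 6.15
tool_pos: [525.0, 172.3, 123.7]
tool_rot: [0.999, 0.037, 0.001, -0.006]
contact_force: [0.6, -0.4, -0.1]
gripper_width: 0.0
gripper_force: 0.0
6.15 [525.  172.3 123.7] [ 9.993e-01  3.720e-02  7.000e-04 -6.500e-03] [ 0.57 -0.36 -0.12] 4.04935993593451e-06
0.97 12006 c [528.5  99.1 111.8] [34.7 79.8 13.1] zmed 113.5
0.92 11938 c [521.6 225.8 112. ] [35.1 78.9 13.4] zmed 113.8
[ 0.073 -0.037 -0.244  1.363  0.013  3.14 ]
```

Joint 6 ran into its limit, so I'll turn the finger back by 0.7 rad. That doesn't matter for pressing.

```bash
python3 -m inch '[{"grip":0,"x":0,"y":0,"z":-0.01,"roll":-0.18},{"grip":0,"x":0,"y":0,"z":-0.01,"roll":-0.36},{"grip":0,"x":0,"y":0,"z":-0.01,"roll":-0.54},{"grip":0,"x":0,"y":0,"z":-0.01,"roll":-0.7},{"grip":0,"x":0,"y":0,"z":-0.01,"roll":-0.7}]'; python3 -c "
from h import *
from scipy.spatial.transform import Rotation as R
o=r.observe();print(o['joint_positions'].round(3));M=R.from_quat(o['tool_rot']).as_matrix();print(M.round(4))
for t in((521.5,188,115),(520,223.5,120)): print(M.T@(np.array(t)-o['tool_pos']))"
```

```text
t: 6.92
tool_pos: [524.1, 172.1, 132.1]
tool_rot: [0.926, 0.377, 0.002, -0.006]
contact_force: [-0.4, 0.1, -0.4]
gripper_width: -0.002
gripper_force: 0.0
[ 0.073 -0.041 -0.23   1.382  0.013  2.441]
[[ 0.7156  0.6985 -0.0014]
 [ 0.6984 -0.7156  0.0129]
 [ 0.008  -0.0102 -0.9999]]
[  9.04498564 -13.02023244  17.2592339 ]
[ 32.80557074 -39.52142531  12.71815785]
```

```bash
python3 -m inch '[{"grip":0,"x":0.01,"y":-0.014,"z":0,"roll":0},{"grip":0,"x":0.01,"y":-0.014,"z":0.015,"roll":0},{"grip":0,"x":0.01,"y":-0.014,"z":0.018,"roll":0},{"grip":0,"x":0.01,"y":-0.014,"z":0.02,"roll":0},{"grip":0,"x":0.01,"y":-0.014,"z":0.021,"roll":0},{"grip":0,"x":0.01,"y":-0.014,"z":0.022,"roll":0},{"grip":0,"x":0.01,"y":-0.014,"z":0.022,"roll":0}]'
```

```text
t: 7.8
tool_pos: [521.8, 189.2, 110.6]
tool_rot: [0.926, 0.377, 0.002, -0.006]
contact_force: [-0.2, -0.8, 0.9]
gripper_width: 0.0
gripper_force: 0.4
```

```bash
python3 -m inch '[{"grip":0,"x":0,"y":0,"z":0.001,"roll":0},{"grip":0,"x":0,"y":0,"z":0.002,"roll":0},{"grip":0,"x":0,"y":0,"z":0.002,"roll":0}]'
```

```text
t: 8.18
tool_pos: [522.0, 189.1, 109.3]
tool_rot: [0.926, 0.377, 0.002, -0.006]
contact_force: [-1.6, -3.4, 6.3]
gripper_width: -0.001
gripper_force: 3.5
```

```bash
python3 -m inch '[{"grip":0,"x":0,"y":0,"z":0.001,"roll":0},{"grip":0,"x":0,"y":0,"z":0.001,"roll":0}]'; python3 -m inch '[{"grip":0,"x":0,"y":0,"z":-0.03,"roll":0},{"grip":0,"x":0,"y":0,"z":-0.05,"roll":0},{"grip":0,"x":0,"y":0,"z":-0.07,"roll":0},{"grip":0,"x":0,"y":0,"z":-0.07,"roll":0}]'; cat > z.py <<'E'
from h import *
p=r.grab_frame("wrist")
for m in r.masks_of("cover_a",p):
    v,u=np.nonzero(m["mask"]&(p["depth"]>0)); W=world(p,np.c_[u,v]); lo,hi=np.percentile(W,[2,98],axis=0); c=(lo+hi)/2
    q=[np.median(W[(abs(s*(W[:,1]-c[1])-28)<10)&(abs(W[:,0]-c[0])<12),2]).round(1) for s in(-1,1)]
    b=np.median(W[np.hypot(W[:,1]-c[1],W[:,0]-c[0])<8,2])
    print(round(m["conf"],2),len(u),c.round(1),(hi-lo).round(1),"ends -y,+y",q,"boss",b.round(1))
cv2.imwrite("pics/w%d.png"%p["shot"],p["frame"])
E
python3 z.py; ls pics
```

```text
t: 8.43
tool_pos: [522.2, 189.1, 109.0]
tool_rot: [0.926, 0.377, 0.003, -0.006]
contact_force: [-2.8, -4.3, 11.8]
gripper_width: -0.003
gripper_force: 6.1
t: 8.93
tool_pos: [522.7, 188.7, 179.2]
tool_rot: [0.926, 0.378, 0.003, -0.006]
contact_force: [-0.1, 0.5, -0.7]
gripper_width: 0.003
gripper_force: 0.0
0.81 603 [545.8 -15.3 107. ] [13.4 52.4 12.5] ends -y,+y [np.float64(106.3), np.float64(108.6)] boss 111.3
0.71 4916 [527.7 100.3 109.5] [36.4 79.4 17.9] ends -y,+y [np.float64(113.4), np.float64(113.8)] boss 117.8
0.62 8150 [521.3 226.5 111.7] [35.2 79.9 14.7] ends -y,+y [np.float64(110.8), np.float64(117.0)] boss 118.1
s2.png
side1.png
top1.png
w7.png
```

The -y end sits at 110.8 mm and the +y end at 117.0 mm, so this cover rocked about 6°. It's the loose one, and I'll press its middle now.

```bash
python3 -c "
from h import *
from scipy.spatial.transform import Rotation as R
o=r.observe();M=R.from_quat(o['tool_rot']).as_matrix();print(o['t'],M.T@(np.array((520.5,225,120))-o['tool_pos']))"
```

```text
9.025 [ 24.2313478  -26.26381987  57.44293046]
```

```bash
python3 -m inch '[{"grip":0,"x":0.024,"y":-0.026,"z":0,"roll":0},{"grip":0,"x":0.024,"y":-0.026,"z":0.04,"roll":0},{"grip":0,"x":0.024,"y":-0.026,"z":0.057,"roll":0},{"grip":0,"x":0.024,"y":-0.026,"z":0.06,"roll":0},{"grip":0,"x":0.024,"y":-0.026,"z":0.062,"roll":0},{"grip":0,"x":0.024,"y":-0.026,"z":0.064,"roll":0},{"grip":0,"x":0.024,"y":-0.026,"z":0.065,"roll":0},{"grip":0,"x":0.024,"y":-0.026,"z":0.066,"roll":0},{"grip":0,"x":0.024,"y":-0.026,"z":0.067,"roll":0},{"grip":0,"x":0.024,"y":-0.026,"z":0.067,"roll":0}]'
```

```text
t: 10.28
tool_pos: [521.1, 225.4, 113.2]
tool_rot: [0.926, 0.378, 0.003, -0.007]
contact_force: [-4.4, 2.3, 10.7]
gripper_width: 0.005
gripper_force: 5.1
```

Now a firmer press, then I'll lift off and look.

```bash
python3 -m inch '[{"grip":0,"x":0,"y":0,"z":0.001,"roll":0},{"grip":0,"x":0,"y":0,"z":0.002,"roll":0},{"grip":0,"x":0,"y":0,"z":0.003,"roll":0},{"grip":0,"x":0,"y":0,"z":0.003,"roll":0},{"grip":0,"x":0,"y":0,"z":0.003,"roll":0}]'; python3 -m inch '[{"grip":0,"x":0,"y":0,"z":-0.03,"roll":0},{"grip":0,"x":0,"y":0,"z":-0.06,"roll":0},{"grip":0,"x":0,"y":0,"z":-0.08,"roll":0},{"grip":0,"x":0,"y":0,"z":-0.08,"roll":0}]'; python3 z.py; ls pics
```

```text
t: 10.9
tool_pos: [521.4, 225.5, 112.8]
tool_rot: [0.926, 0.378, 0.004, -0.006]
contact_force: [-12.5, 0.8, 29.9]
gripper_width: 0.003
gripper_force: 14.8
t: 11.4
tool_pos: [521.8, 223.8, 189.7]
tool_rot: [0.926, 0.377, 0.003, -0.006]
contact_force: [0.2, 0.6, -1.0]
gripper_width: 0.003
gripper_force: 0.0
0.75 3388 [530.  100.9 111.3] [31.6 78.1 14. ] ends -y,+y [np.float64(113.4), np.float64(113.6)] boss 117.6
0.65 6684 [521.4 227.8 109.2] [34.9 80.2 11. ] ends -y,+y [np.float64(109.6), np.float64(110.0)] boss 114.0
0.61 394 [554.3  80.5 182.2] [ 26.2 225.4 168.2] ends -y,+y [np.float64(nan), np.float64(nan)] boss nan
s2.png
side1.png
top1.png
w7.png
w8.png
  return _methods._mean(a, axis=axis, dtype=dtype,
  ret = ret.dtype.type(ret / rcount)
```

The cover is level (109.6 and 110.0 mm at its ends), its boss has gone down 4 mm, and the arm is clear.

```bash
python3 -c "
from station import r
print(r.job_done())"
```

```text
the job is handed in; nothing more can be done
None
```

The loose cover was the one at the +y end of the row (pack y = 195 mm): it rocked about 6°, and I pressed it down 4 mm until level. I handed the job in at about 11.5 s, and no verdict came back.

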